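# Offer a mandarin on the serving paddle

## Robot

A 7-joint arm with a two-finger parallel gripper is mounted at the origin on a cart in front of the work surface, level with it; the furniture and walls round the work are solid. World frame = base frame: x ahead of the robot, y to its left, z up, the work surface at z = 0. Lengths are in m, angles in rad, forces in N, time in s.
With the tool pointing down it reaches from about 0.425 to 0.925 m from the base axis. Payload 6.8 kg.
Tool frame: the origin (TCP) lies on the centre line of the jaws, within the pads' length; the fingertips stand bot.finger_overhang ahead of it and the grasp point (between the pads) lies 3 mm ahead of it (bot.finger_overhang is the distance from the TCP to the fingertips, in m); z points along the fingers, y is the line along which they close (so a half turn about z gives the same grasp; the last joint's range is limited). The gripper opens to 85 mm and grips with 20 to 120 N. Pads are 22 mm wide; open, the fingers measure 114 mm over their backs; the gripper's body (76 mm by 85 mm) begins 54 mm behind the grasp point. The pads swing forward as they close: fully open they stand 13 mm farther back than shut.
Start: joints at [1.112, 0.477, 0.022, 1.555, -0.011, 1.109, -0.083], TCP at [0.232, -0.634, 0.222] pointing down, gripper open.
Joint ranges: [-2.96, 2.96], [-0.34, 2.1], [-1.41, 1.46], [0.24, 2.44], [-1.37, 4.51], [0.17, 1.92], [-2.96, 2.96]. Speed limits (rad/s): [2.39, 2.39, 3.14, 3.14, 3.14, 3.14, 3.14].

## Interface

Orientations are given as a 3x3 rotation matrix whose columns are the frame's x, y, z axes.
In Python, from rig import bot gives the robot as it stands.
- The arm moves only by the shell command python3 -m inch 'ROWS' [OPENING] [FORCE]. ROWS is JSON, a list of rows, each a list of 4 numbers: the shift along the world's x, y, z in m, then the turn about the world's z in degrees. In form: [[dx, dy, dz, spin], ...]. A call has 1 to 20 rows; each row shifts and turns the commanded pose from where the row before left it; what a row does not reach is not made up. A row lasts 1/8 s, in which the tool goes at most 62.5 mm and 10.7 degrees, less where a joint would pass 70% of its speed; a pose out of reach is approached as far as the arm can. A call is refused whole if a number of a shift passes 0.0625 or a number of a turn 10.7, either way. A call with a gripper value outside its range is refused whole. OPENING is the finger opening in m, from 0 to 0.0854, set as the call begins (- or left out, the last holds). The fingers move at their own pace and stop on an object; FORCE is the grip in N (left out, the last holds). Time passes only in rows, so rows that do not move let the fingers close. It gives the time, the measured TCP pose, the force, the opening and the grip force at its end, in the units of the state.
- bot.get_obs(): the state, without advancing time (a new reading comes with each control period).
- bot.grab_frame(name): name is "scene" or "top" or "wrist"; returns the picture (420x560x3 uint8, red, green, blue); there is no depth.
- bot.get_calibration(name): a dict with "fx", "fy", "cx", "cy" (pixels), "rvec" (rotation vector, rad) and "tvec" (3), from world to camera coordinates, as OpenCV has them; the wrist camera has in their place "hand_eye" (4x4, takes a point from camera to tool coordinates, whose origin is the TCP and whose axes are the flange's). Camera axes: x right, y down, z forward; pixel columns grow to the right and rows downward; lengths in m; the calibration is good to about 2 mm. The wrist camera is an equidistant fisheye: a pixel r from the principal point sees the ray r / f radians off the axis. A picture is of the moment at which its call begins: read the wrist's pose just before it. get_calibration takes no time and is no camera call.
- bot.hand_in(): hands the job in; it is judged then, once.
The state is a dict: "clock": time; "joints": joint angles; "qd": joint speeds; "joint_efforts": joint torques, N m; "tcp_pos": TCP position; "ee_rot": TCP orientation; "contact_force": force on the tool from outside, world axes, zero at the start; "ft_torque": the same for the moment, N m; "gripper_width": finger opening in m; "finger_force": force on a finger pad.
Only numpy, scipy, OpenCV 4.12 (cv2) and the standard library are available. Lean on these libraries where they do the work, as an engineer would, in place of code of your own. Each camera call takes 0.05 s, during which the arm holds its last target. There are 200 camera calls.

## Task

Set the mandarin in the middle of the serving paddle's round hollow and let go of it. Then take the paddle by its upright grip, lift it straight up until it is well clear of the worktop (some 15 cm), and only then turn it level through about a quarter turn, so that its hollow end points squarely to the left, towards the doorway, with the mandarin still resting in the middle. Finish there, holding the paddle up level and still as if offering the fruit; do not put it down, do not drop the mandarin, and leave the lemon, the tumbler and the teaspoon where they are.

Things in the scene. Friction and masses are not known exactly. Their poses are not given: they have to be found in the camera images.
- mandarin_center (a point): centre of the loose mandarin orange, a slightly flattened ball 64 mm across and 54 mm tall (about 0.09 kg); it starts on the worktop to the right of the paddle, resting on its flatter side, centre 27 mm up. In the hollow its centre is about 34 mm above the paddle's underside
- paddle_grip (a point): grip point of the loose wooden serving paddle: the middle of its upright fin, 55 mm above the paddle's flat underside. The fin has a half-round top 78 mm up, is 18 mm thick across the paddle and 44 mm along it. Axes: x along the paddle from the grip to the hollow, y across, z up. x points away from the robot at the start, give or take 20 degrees, and must point left (world +y) at the end
- hollow (a point): centre of the floor of the paddle's round hollow, 105 mm from the grip along x (same axes). The hollow is a shallow dish 124 mm across outside; its floor, 6 mm above the underside, is flat for 14 mm round the centre, then slopes up to a rim 14 mm above the underside. The inside is of paler wood than the rim
- paddle: the whole paddle, 292 mm long, about 0.36 kg, balanced about its grip when loaded; origin on its underside below the grip, axes as the grip's. The board under the grip is 46 mm wide and 14 mm thick; the round tail, 60 mm wide and 16 mm thick, ends 125 mm behind the grip
- worktop_mark (a point): fixed reference point on the bare worktop, at the right of the work (nothing to see there); axes parallel to the world (x ahead of the robot, y left, z up). Only used to judge which way the paddle points
- lemon: loose lemon (bystander), 78 x 55 x 56 mm, origin at its underside; leave it where it is
- steel_tumbler: loose plain steel tumbler (bystander), 68 mm wide and 104 mm tall, standing upright, origin at the centre of its underside; leave it where it is
- teaspoon: loose teaspoon (bystander), 139 x 30 x 10 mm, lying on the worktop, origin at its underside; leave it where it is
There are look-alikes about, which are no part of the job. Leave any turquoise look-alike of the part that bears mandarin_center alone.

How it is judged:
On the way, in this order (a step that is already met when the one before it is completed fails the run):
1. the mandarin rests in the middle of the hollow, let go, with the paddle still on the worktop (horizontal distance between mandarin_center and hollow below 0.022 m and z of mandarin_center in the frame of hollow below 0.042 m and contact force between the fingers and mandarin below 0.05 N and contact force between mandarin and paddle above 0.2 N and linear speed of mandarin below 0.05 m/s and height (world z) of paddle_grip below 0.065 m), for 0.2 s.
2. the paddle is held at least 8 cm up with the mandarin in the middle, before it is turned (height (world z) of paddle_grip above 0.135 m and horizontal distance between mandarin_center and hollow below 0.025 m and angle between the x axis of paddle_grip and the x axis of worktop_mark, either way round below 0.7 rad and contact force between the fingers and paddle above 1 N), for 0.1 s.
At the end, for the whole second after the job is handed in: The gripper holds the paddle still, underside 10 cm or more above the worktop, level within 7 degrees, hollow end pointing left within 8.5 degrees; the mandarin rests in the hollow within 22 mm of its centre, touched by the paddle alone (height (world z) of paddle_grip above 0.155 m and angle between the x axis of paddle_grip and the y axis of worktop_mark, either way round below 0.15 rad and x of worktop_mark in the frame of paddle_grip below -0.03 m and angle between paddle_grip's own z axis and vertical below 0.12 rad and horizontal distance between mandarin_center and hollow below 0.022 m and z of mandarin_center in the frame of hollow below 0.042 m and contact force between mandarin and paddle above 0.2 N and contact force between each of the arm, the fingers and mandarin below 0.05 N and contact force between the fingers and paddle above 1 N and linear speed of paddle below 0.04 m/s and angular speed of paddle below 0.2 rad/s and linear speed of mandarin below 0.05 m/s); the arm keeps its last pose, push and grip.
It fails at once if the mandarin rolls more than 35 mm from the middle of the hollow while the paddle is off the worktop (height (world z) of paddle_grip above 0.08 m and horizontal distance between mandarin_center and hollow above 0.035 m).
It fails at once if the paddle is tipped more than 15 degrees while off the worktop (height (world z) of paddle_grip above 0.08 m and angle between paddle_grip's own z axis and vertical above 0.26 rad).
It fails at once if the mandarin is dropped: it falls freely from more than 4 cm above its place (height (world z) of mandarin_center above 0.07 m and contact force between mandarin and anything else below 0.02 N and linear speed of mandarin above 0.35 m/s).
It fails at once if the lemon, the tumbler or the teaspoon is moved by more than 3 cm (distance of any of lemon, steel_tumbler, teaspoon from where it was at the start of the episode above 0.03 m).
It also fails if it takes over 64 s, if anything falls off the work surface, if the arm or the gripper's body presses on something with over 40 N, if the wrist force passes 120 N, or if a joint passes its speed limit or range.

## Working session

There is one attempt and no reset: what is moved stays moved. The work goes in short steps, Python scripts to look and compute and a shell command to move; the robot and the scene stay as the last step left them, time stands still between calls to the robot, and variables do not carry over. Pictures are saved under pics/ and viewed, at most 10 in all, crops included, and the job is handed in when it is done.

```bash
mkdir -p pics; ls; python3 - <<'E'
from rig import bot
import cv2
for n in("top","scene"):
    cv2.imwrite(f"pics/{n}0.png",bot.grab_frame(n)[:,:,::-1]); print(n,bot.get_calibration(n))
o=bot.get_obs();print(o['clock'],o['tcp_pos'],o['ee_rot'],bot.finger_overhang,o['gripper_width'])
E
```

```text
pics
top {'fx': 415.06226847271927, 'fy': 415.06226847271927, 'cx': 277.3386699990827, 'cy': 214.36045503610546, 'rvec': array([ 2.15698339, -2.13857475,  0.19749421]), 'tvec': array([-0.20041104,  0.49523755,  0.8804816 ])}
scene {'fx': 466.66404405488476, 'fy': 466.66404405488476, 'cx': 279.5273997806642, 'cy': 209.19113729902233, 'rvec': array([ 0.88973176, -2.48807763,  1.13789988]), 'tvec': array([0.26409779, 0.36575017, 1.04382337])}
0.1 [ 0.23173669 -0.63338712  0.22148804] [[ 9.39098921e-01  3.43646143e-01 -7.38244501e-04]
 [ 3.43646899e-01 -9.39097656e-01  1.54946412e-03]
 [-1.60816312e-04 -1.70879551e-03 -9.99998527e-01]] 0.022 0.08552133231126473
```

View pics/top0.png

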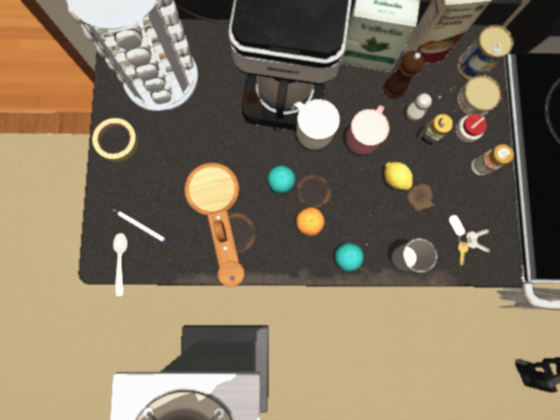

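View pics/scene0.png

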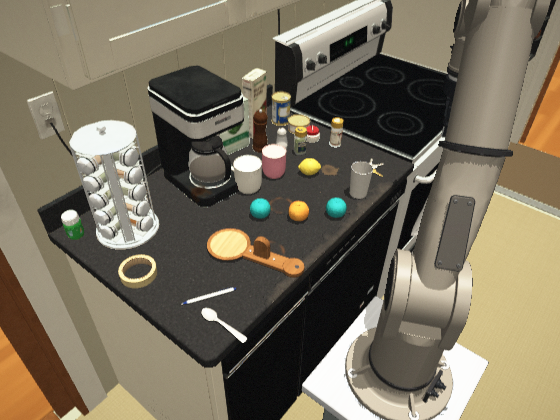

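The top view shows the orange mandarin at (311,221), with turquoise look-alikes at (281,179) and (349,257). The paddle's hollow is at (212,188), its fin near (222,232) and its tail near (231,273). The lemon is at (399,176), the tumbler at (414,256) and the spoon at (119,265). The ring at (114,138) is tape. I choose the orange one and will measure it in both views.

```bash
cat > h.py <<'E'
import numpy as np,cv2
from rig import bot
def ray(n,u,v):
    c=bot.get_calibration(n);R=cv2.Rodrigues(c['rvec'])[0]
    return -R.T@c['tvec'], R.T@np.array([(u-c['cx'])/c['fx'],(v-c['cy'])/c['fy'],1])
def plane(n,u,v,z):
    o,d=ray(n,u,v);return o+d*(z-o[2])/d[2]
def wray(u,v,o):
    c=bot.get_calibration("wrist");H=c['hand_eye']
    a=np.array([(u-c['cx'])/c['fx'],(v-c['cy'])/c['fy']]);t=np.linalg.norm(a)
    d=np.r_[a/t*np.sin(t),np.cos(t)] if t>1e-9 else np.array([0,0,1.])
    R=np.array(o['ee_rot']);return R@H[:3,3]+o['tcp_pos'],R@H[:3,:3]@d
def wplane(u,v,z,o):
    p,d=wray(u,v,o);return p+d*(z-p[2])/d[2]
def blobs(img,lo,hi,amin=60):
    m=cv2.inRange(cv2.cvtColor(img,cv2.COLOR_RGB2HSV),lo,hi)
    m=cv2.morphologyEx(m,cv2.MORPH_OPEN,np.ones((3,3)))
    n,_,s,c=cv2.connectedComponentsWithStats(m)
    return [(s[i],c[i]) for i in range(1,n) if s[i][4]>amin],m
E
python3 - <<'E'
from h import *
for n in("top","scene"):
    im=cv2.imread(f"pics/{n}0.png")[:,:,::-1].copy()
    hsv=cv2.cvtColor(im,cv2.COLOR_RGB2HSV)
    for p in ([(311,221),(212,188),(222,232),(231,273),(188,188),(217,223)] if n=="top" else [(298,211),(228,244),(262,243),(293,266)]): print(n,p,hsv[p[1],p[0]])
    for name,lo,hi,z in(("mand",(8,200,150),(18,255,255),.027),("pale",(13,60,170),(25,170,255),.011),("wood",(5,110,60),(17,230,230),.014)):
        for s,c in blobs(im,lo,hi,150)[0]:
            if c[0]<330 and 100<c[1]<300: print(n,name,s,c.round(1),plane(n,*c,z).round(4))
a=cv2.resize(cv2.imread("pics/top0.png")[150:300,170:370],None,fx=4,fy=4,interpolation=cv2.INTER_CUBIC);cv2.imwrite("pics/crop.png",a)
E
```

```text
top (311, 221) [ 21 162 247]
top (212, 188) [ 23  93 251]
top (222, 232) [ 13 161 176]
top (231, 273) [ 14 152 230]
top (188, 188) [ 16 142 234]
top (217, 223) [ 13 160 179]
top pale [  0 107  68   7 356] [ 32.8 110.4] [0.7448 0.3827 0.011 ]
top pale [110 118  25  23 182] [124.  125.9] [0.7098 0.1667 0.011 ]
top pale [300 212  22  18 298] [310.7 220. ] [ 0.4897 -0.2737  0.011 ]
top wood [ 189  186   56   94 1435] [222.4 236.7] [ 0.449  -0.0726  0.014 ]
scene (298, 211) [ 22 173 253]
scene (228, 244) [ 23  97 252]
scene (262, 243) [ 15 161  87]
scene (293, 266) [ 15 161 227]
scene pale [ 207  229   97   45 1587] [247.  250.5] [ 0.5039 -0.0577  0.011 ]
scene wood [ 223  236   82   41 1069] [269.3 257.9] [ 0.436 -0.074  0.014]
```

View pics/crop.png

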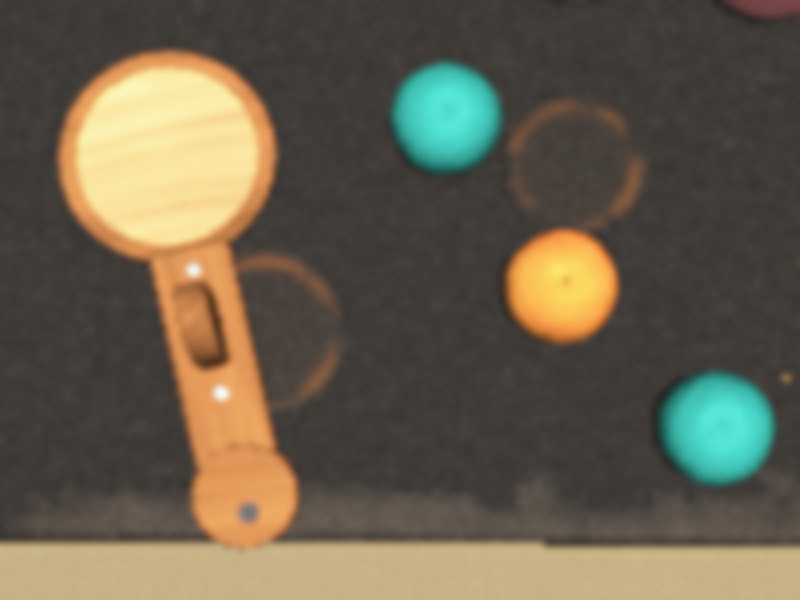

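The crop confirms one orange fruit at (310.5,221.5). The hollow's pale disc is centred near (212,189) and the tail disc near (231,274). The dark fin is about (220,231).

```bash
python3 - <<'E'
from h import *
im=cv2.imread("pics/top0.png")[:,:,::-1].copy()
b,m=blobs(im,(5,60,120),(35,255,255),150)
for s,c in b:
    if 180<c[0]<330 and 150<c[1]<290:print(s,c)
# mandarin
sub=[(s,c) for s,c in b if 295<c[0]<325 and 200<c[1]<240][0]
M=plane("top",*sub[1],.027);print("mand",M.round(4))
m2=cv2.inRange(cv2.cvtColor(im,cv2.COLOR_RGB2HSV),(16,60,200),(30,125,255));m2[:150]=0;m2[225:]=0;m2[:,:180]=0;m2[:,245:]=0
cs=max(cv2.findContours(m2,0,2)[0],key=cv2.contourArea);e=cv2.fitEllipse(cs);print(e)
H=plane("top",*e[0],.012);T=plane("top",231.,274.,.016);print(H.round(4),T.round(4),np.linalg.norm(H-T))
x=(H-T)[:2];x/=np.linalg.norm(x);print("ang",np.degrees(np.arctan2(x[1],x[0])),"grip",H[:2]-.105*x, (plane("top",220.,231.,.06)))
for n,p in(("lemon",(399,176)),("tumb",(414,256)),("spoon",(119,245)),("tur",(281,179)),("tur2",(349,257))):print(n,plane("top",*map(float,p),.03).round(3))
E
```

```text
[297 207  28  29 636] [310.29716981 220.90251572]
mand [ 0.4852 -0.2711  0.027 ]
((211.200439453125, 188.42840576171875), (43.46250915527344, 44.73492431640625), 68.48705291748047)
[ 0.561  -0.0435  0.012 ] [ 0.3654 -0.0943  0.016 ] 0.20208971897037403
ang 14.567600287934036 grip [ 0.45935543 -0.06990305] [ 0.45636879 -0.07220563  0.06      ]
lemon [ 0.591 -0.476  0.03 ]
tumb [ 0.408 -0.502  0.03 ]
spoon [0.427 0.153 0.03 ]
tur [ 0.581 -0.204  0.03 ]
tur2 [ 0.404 -0.357  0.03 ]
```

```bash
python3 -m inch '[[0.011,0.015,0,0],[0.022,0.031,0,0],[0.022,0.031,0,0],[0.022,0.031,0,0],[0.022,0.031,0,0],[0.022,0.031,0,0],[0.022,0.031,0,0],[0.022,0.031,0,0],[0.022,0.031,0,0],[0.022,0.031,0,0],[0.022,0.031,-0.02,0],[0.016,0.025,-0.03,0],[0.006,0.012,-0.02,0],[0,0,0,0],[0,0,0,0]]' 0.0854 20
python3 - <<'E'
from h import *
o=bot.get_obs();im=bot.grab_frame("wrist");cv2.imwrite("pics/w1.png",im[:,:,::-1])
print(o['tcp_pos'],o['ee_rot'].round(3).tolist(),bot.get_calibration("wrist"))
b,_=blobs(im,(8,90,150),(28,255,255),150)
for s,c in b:print(s,c.round(1),wplane(*c,.027,o).round(4))
E
```

```text
clock: 1.98
tcp_pos: [0.485, -0.2723, 0.1532]
ee_rot: [[0.939, 0.343, 0.001], [0.343, -0.939, -0.001], [0.0, 0.001, -1.0]]
contact_force: [0.2, 0.6, -0.2]
gripper_width: 0.0855
finger_force: 0.0
[ 0.48498456 -0.27233656  0.15324553] [[0.939, 0.343, 0.001], [0.343, -0.939, -0.001], [0.0, 0.001, -1.0]] {'fx': 325.19226210127806, 'fy': 325.19226210127806, 'cx': 272.8873485645205, 'cy': 208.9055447513761, 'hand_eye': array([[-3.45304681e-04, -9.65568087e-01, -2.60150246e-01,
         6.55360092e-02],
       [ 9.99999391e-01, -6.06026635e-04,  9.21988395e-04,
         5.22465305e-04],
       [-1.04790055e-03, -2.60149769e-01,  9.65567708e-01,
        -1.51322748e-01],
       [ 0.00000000e+00,  0.00000000e+00,  0.00000000e+00,
         1.00000000e+00]])}
[    0     0   137   308 16160] [ 72.5 131.7] [ 0.4829 -0.0681  0.027 ]
[ 473  134   44   71 1713] [491.9 168.4] [ 0.5928 -0.4707  0.027 ]
[ 32 140  19  43 546] [ 40.3 160.1] [ 0.4435 -0.0331  0.027 ]
[ 234  165   70   70 3899] [268.9 199.1] [ 0.4838 -0.27    0.027 ]
[ 169  297  140   57 3600] [223.  327.4] [ 0.339  -0.2714  0.027 ]
[331 341  27  12 154] [344.2 346.7] [ 0.3568 -0.4031  0.027 ]
```

View pics/w1.png

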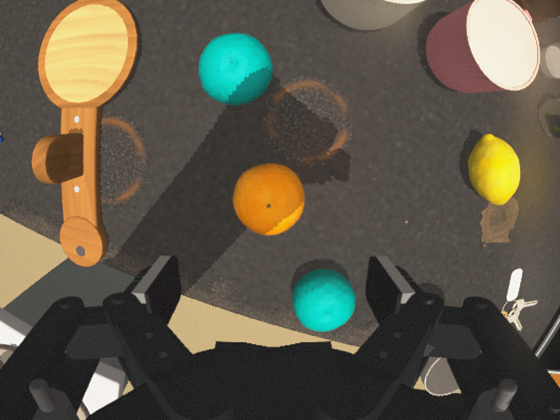

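The wrist view shows the orange at (269,200), clear of both turquoise fruits, and it agrees with the top view. I descend and grip.

```bash
python3 -m inch '[[-0.0005,0.0015,-0.015,0],[0,0,-0.025,0],[0,0,-0.025,0],[0,0,-0.025,0],[0,0,-0.015,0],[0,0,-0.009,0],[0,0,-0.005,0],[0,0,0,0]]' 0.0854 20
python3 -m inch '[[0,0,0,0],[0,0,0,0],[0,0,0,0],[0,0,0,0],[0,0,0,0],[0,0,0,0]]' 0.04 20
python3 -m inch '[[0,0,0.01,0],[0,0,0.02,0],[0,0,0.03,0],[0,0,0.03,0],[0,0,0.02,0],[0,0,0.01,0],[0,0,0,0]]'
python3 - <<'E'
from h import *
o=bot.get_obs();im=bot.grab_frame("wrist");cv2.imwrite("pics/w2.png",im[:,:,::-1])
print(o['tcp_pos'],o['ee_rot'].round(3).tolist())
# pale floor of hollow
b,_=blobs(im,(16,50,170),(30,135,255),300)
for s,c in b:print(s,c.round(1),wplane(*c,.010,o).round(4))
E
```

```text
clock: 3.02
tcp_pos: [0.4847, -0.2705, 0.0336]
ee_rot: [[0.939, 0.344, 0.0], [0.344, -0.939, -0.0], [0.0, 0.0, -1.0]]
contact_force: [0.3, -0.4, 0.2]
gripper_width: 0.0856
finger_force: 0.0
clock: 3.78
tcp_pos: [0.4846, -0.2697, 0.0346]
ee_rot: [[0.939, 0.344, 0.0], [0.344, -0.939, 0.0], [0.0, -0.0, -1.0]]
contact_force: [-3.0, 3.4, 11.7]
gripper_width: 0.0432
finger_force: 17.2
clock: 4.65
tcp_pos: [0.4847, -0.2706, 0.1539]
ee_rot: [[0.939, 0.344, 0.001], [0.344, -0.939, -0.001], [0.001, 0.001, -1.0]]
contact_force: [-0.8, -0.6, 0.4]
gripper_width: 0.0403
finger_force: 0.0
[ 0.48471945 -0.27056619  0.15389096] [[0.939, 0.344, 0.001], [0.344, -0.939, -0.001], [0.001, 0.001, -1.0]]
[  47    5   83   98 6237] [87.7 53. ] [ 0.5604 -0.0463  0.01  ]
[   0  214   68   94 3607] [ 24.  258.2] [ 0.3048 -0.0049  0.01  ]
[ 219  311  106   36 1952] [260.1 332. ] [ 0.3347 -0.3113  0.01  ]
[126 346  45  46 575] [153.2 368.8] [ 0.2222 -0.2056  0.01  ]
[376 351  42  38 527] [392.1 369. ] [ 0.3258 -0.4913  0.01  ]
```

View pics/w2.png

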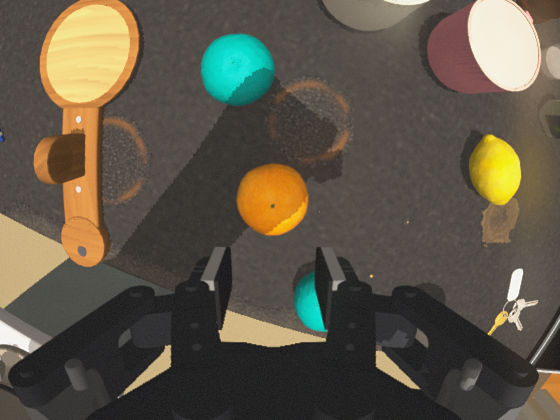

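The pads closed above the fruit's widest part and slipped off it. The mandarin is still upright at (273,200). I re-measure and go about 9 mm lower.

```bash
python3 -m inch '[[0,0,0,0],[0,0,0,0],[0,0,0,0],[0,0,0,0]]' 0.0854 20
python3 - <<'E'
from h import *
o=bot.get_obs();im=bot.grab_frame("wrist")
b,_=blobs(im,(8,90,150),(28,255,255),150)
for s,c in b:
  if 200<c[0]<340 and c[1]<260:print(s,c.round(1),wplane(s[0]+s[2]/2,s[1]+s[3]/2,.027,o).round(4),o['tcp_pos'])
E
```

```text
clock: 5.2
tcp_pos: [0.4844, -0.2704, 0.1532]
ee_rot: [[0.939, 0.344, -0.0], [0.344, -0.939, 0.0], [-0.0, -0.0, -1.0]]
contact_force: [-0.2, 0.6, 0.6]
gripper_width: 0.0854
finger_force: 0.0
[ 238  165   71   70 3906] [273.2 199.2] [ 0.4837 -0.272   0.027 ] [ 0.48440353 -0.27037093  0.15319057]
```

```bash
python3 -m inch '[[-0.0005,-0.0015,-0.015,0],[0,0,-0.025,0],[0,0,-0.025,0],[0,0,-0.025,0],[0,0,-0.018,0],[0,0,-0.012,0],[0,0,-0.006,0],[0,0,-0.003,0],[0,0,0,0]]' 0.0854 20
python3 -m inch '[[0,0,0,0],[0,0,0,0],[0,0,0,0],[0,0,0,0]]' 0.055 20
```

```text
clock: 6.38
tcp_pos: [0.4843, -0.272, 0.0248]
ee_rot: [[0.939, 0.344, 0.001], [0.344, -0.939, -0.0], [0.001, 0.001, -1.0]]
contact_force: [0.5, -0.0, -0.1]
gripper_width: 0.0855
finger_force: 0.0
clock: 6.88
tcp_pos: [0.4841, -0.271, 0.0254]
ee_rot: [[0.939, 0.344, -0.0], [0.344, -0.939, 0.001], [0.0, -0.001, -1.0]]
contact_force: [-3.6, 2.8, 9.8]
gripper_width: 0.0553
finger_force: 16.2
```

```bash
python3 - <<'E'
from h import *
o=bot.get_obs();im=bot.grab_frame("wrist");s=bot.grab_frame("scene")
print(o['gripper_width'],o['finger_force'],o['contact_force'])
a=cv2.resize(im[150:420,130:420],(560,521));b=cv2.resize(s[150:280,220:280+100],(240*2,624))[:521]
b=cv2.resize(s[170:250,250:350],(240,192))
c=np.zeros((521,800,3),np.uint8);c[:,:560]=a;c[:192,560:]=b
cv2.imwrite("pics/w3.png",c[:,:,::-1])
E
```

```text
0.05529582957390004 16.178578598614877 [-3.59467224  2.83710278  9.77473871]
```

View pics/w3.png

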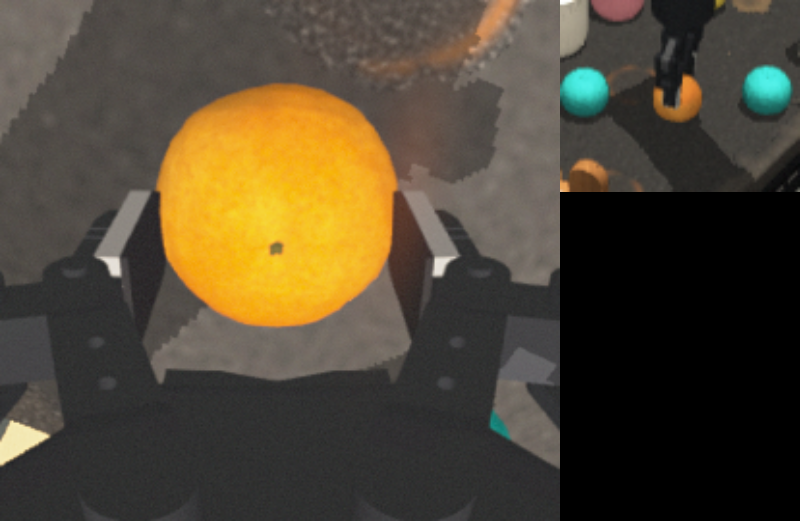

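The view shows the finger ends only reaching about the fruit's equator, so the pads still sit too high. I open and go lower in small steps, watching the force.

```bash
python3 -m inch '[[0,0,0,0],[0,0,0,0],[0,0,0,0],[0,0,-0.003,0],[0,0,-0.003,0],[0,0,-0.002,0],[0,0,0,0]]' 0.0854 20
python3 - <<'E'
from h import *
o=bot.get_obs();s=bot.grab_frame("scene")
w=bot.grab_frame("wrist")
c=np.zeros((600,800,3),np.uint8);c[:480,:600]=cv2.resize(s[170:250,250:350],(600,480),interpolation=cv2.INTER_CUBIC)
k=bot.get_calibration("scene");K=np.array([[k['fx'],0,k['cx']],[0,k['fy'],k['cy']],[0,0,1]])
R=np.array(o['ee_rot'])
for sg in(1,-1):
  for z in(0,.01,.02,.03,.04):
    p=np.r_[(o['tcp_pos']+R@[0,sg*.0425,0])[:2],z]
    q=cv2.projectPoints(p[None],k['rvec'],k['tvec'],K,None)[0][0,0];cv2.circle(c,tuple(((q-[250,170])*6).astype(int).tolist()),3,(255,0,255) if z else (0,255,0),-1)
c[300:,560:]=cv2.resize(w[150:420,160:376],(240,300))
cv2.imwrite("pics/w4.png",c[:,:,::-1])
E
```

```text
clock: 7.85
tcp_pos: [0.4838, -0.2718, 0.0161]
ee_rot: [[0.939, 0.344, -0.0], [0.344, -0.939, 0.0], [-0.0, -0.0, -1.0]]
contact_force: [-0.5, 0.1, 0.1]
gripper_width: 0.0852
finger_force: 0.0
```

View pics/w4.png

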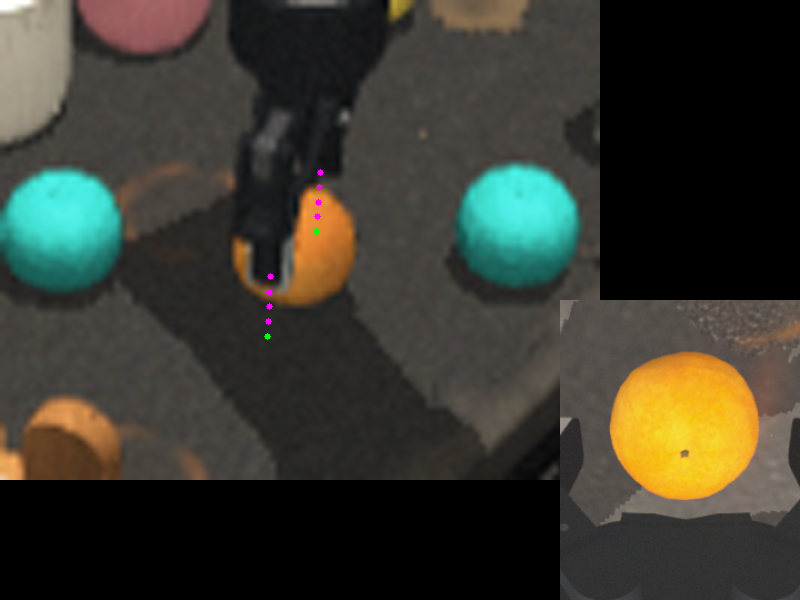

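The scene shows the near fingertip at (270,290) in the crop, which puts it about 30 mm up. The tips are well short of where the stated overhang says, so I keep lowering in small steps and watch for contact.

```bash
python3 -m inch '[[0,0,-0.003,0],[0,0,-0.003,0],[0,0,-0.002,0],[0,0,0,0]]'; python3 -m inch '[[0,0,-0.002,0],[0,0,-0.002,0],[0,0,0,0]]'
```

```text
clock: 8.45
tcp_pos: [0.4838, -0.2718, 0.0082]
ee_rot: [[0.939, 0.344, -0.0], [0.344, -0.939, 0.0], [-0.0, -0.0, -1.0]]
contact_force: [-0.6, -0.4, -0.5]
gripper_width: 0.0856
finger_force: 0.0
clock: 8.82
tcp_pos: [0.4838, -0.2719, 0.0042]
ee_rot: [[0.939, 0.344, -0.0], [0.344, -0.939, 0.0], [-0.0, -0.0, -1.0]]
contact_force: [0.5, 0.1, -0.4]
gripper_width: 0.0855
finger_force: 0.0
```

```bash
python3 -m inch '[[0,0,-0.002,0],[0,0,-0.002,0],[0,0,0,0]]'; python3 -m inch '[[0,0,0,0],[0,0,0,0],[0,0,0,0],[0,0,0,0]]' 0.055 20
```

```text
clock: 9.2
tcp_pos: [0.4838, -0.2718, 0.0002]
ee_rot: [[0.939, 0.344, -0.0], [0.344, -0.939, 0.0], [-0.0, -0.0, -1.0]]
contact_force: [-1.2, -0.2, -1.2]
gripper_width: 0.085
finger_force: 0.0
clock: 9.7
tcp_pos: [0.484, -0.2719, 0.0007]
ee_rot: [[0.939, 0.344, 0.0], [0.344, -0.939, -0.0], [0.0, 0.0, -1.0]]
contact_force: [-1.3, 0.9, 5.1]
gripper_width: 0.0597
finger_force: 21.2
```

```bash
python3 -m inch '[[0,0,0.003,0],[0,0,0.006,0],[0,0,0.01,0],[0,0,0.01,0],[0,0,0,0]]' 0.05 30
python3 - <<'E'
from h import *
o=bot.get_obs();s=bot.grab_frame("scene");w=bot.grab_frame("wrist")
c=np.zeros((480,800,3),np.uint8);c[:,:400]=cv2.resize(s[150:270,250:350],(400,480),interpolation=cv2.INTER_CUBIC)
c[:,400:]=cv2.resize(w[150:420,130:420],(400,480))
cv2.imwrite("pics/w5.png",c[:,:,::-1])
E
```

```text
clock: 10.32
tcp_pos: [0.4848, -0.2723, 0.0306]
ee_rot: [[0.939, 0.344, 0.002], [0.344, -0.939, -0.001], [0.002, 0.002, -1.0]]
contact_force: [0.1, 1.0, -1.5]
gripper_width: 0.0592
finger_force: 32.5
```

View pics/w5.png

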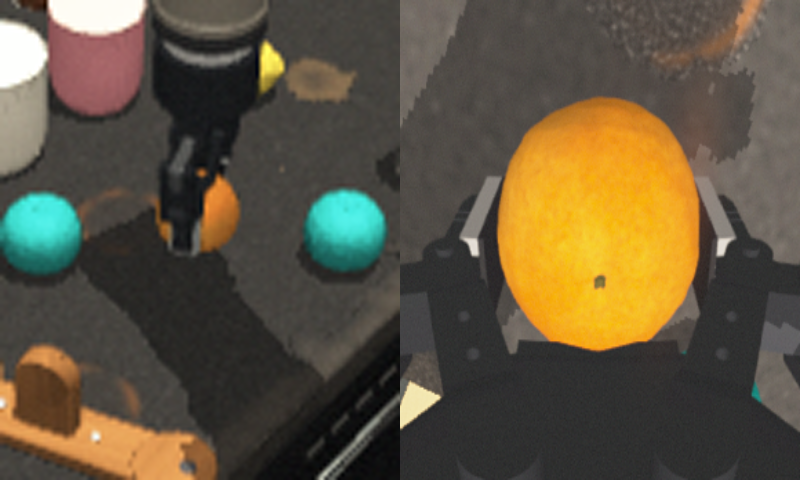

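The fruit is now held and lifted: it fills the space between the pads in the wrist view and the grip force is steady. I raise it, stop short of the hollow and measure both.

```bash
python3 -m inch '[[0,0,0.01,0],[0,0,0.02,0],[0,0,0.03,0],[0,0,0.025,0],[0.005,0.01,0.015,0],[0.01,0.02,0,0],[0.012,0.023,0,0],[0.012,0.023,0,0],[0.012,0.023,0,0],[0.012,0.023,0,0],[0.009,0.012,0,0],[0.004,0.006,0,0],[0,0,0,0],[0,0,0,0]]'
python3 - <<'E'
from h import *
o=bot.get_obs();w=bot.grab_frame("wrist");cv2.imwrite("pics/w6.png",w[:,:,::-1])
b,m=blobs(w,(5,90,120),(28,255,255),300)
for s,c in b:print('or',s,c.round(1))
b,m=blobs(w,(16,50,170),(30,128,255),300)
for s,c in b:print('pale',s,c.round(1),wplane(*c,.011,o).round(4))
E
```

```text
clock: 12.18
tcp_pos: [0.5594, -0.1331, 0.1293]
ee_rot: [[0.94, 0.342, -0.001], [0.342, -0.94, -0.001], [-0.001, 0.0, -1.0]]
contact_force: [-0.5, -0.8, -0.6]
gripper_width: 0.0586
finger_force: 32.7
or [  0   0  49  44 566] [24.5 25.9]
or [  111    93   135   177 16057] [177.2 169.5]
or [  201   206   146   141 16453] [274.2 276.5]
or [ 528  248   32   75 1545] [545.  284.2]
or [   0  281   70   93 3078] [ 23.6 322.9]
pale [  0   0  49  44 504] [24.4 25.9] [0.649  0.1712 0.011 ]
pale [ 121  106   94  118 7722] [164.6 160.1] [ 0.562  -0.0336  0.011 ]
pale [   0  281   70   93 3339] [ 23.8 322.9] [0.297  0.1167 0.011 ]
```

View pics/w6.png

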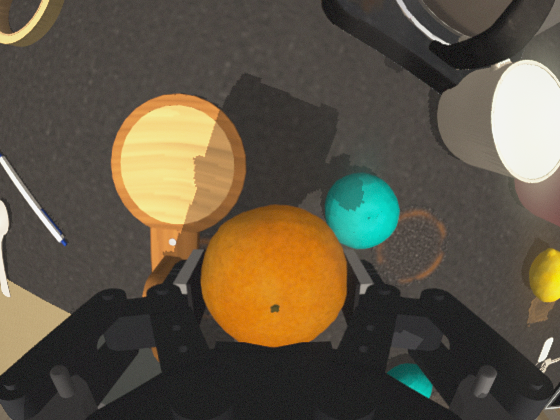

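The hollow's disc is centred about (178,165.5) in the wrist view, with its right part in shadow. The held mandarin's centre is about (274,276).

```bash
python3 - <<'E'
from h import *
o=bot.get_obs()
H=wplane(178.,165.5,.013,o);F=wplane(274.,276.5,o['tcp_pos'][2]+.0263,o);print(H,F,o['tcp_pos'],H-F,H-o['tcp_pos'])
E
```

```text
[ 0.56187427 -0.04712612  0.013     ] [ 0.56159563 -0.13342856  0.15561432] [ 0.55945156 -0.13303827  0.12931432] [ 0.00027865  0.08630244 -0.14261432] [ 0.00242271  0.08591215 -0.11631432]
```

```bash
python3 -m inch '[[0.001,0.008,0,0],[0,0.018,0,0],[0,0.02,0,0],[0,0.02,0,0],[0,0.014,-0.01,0],[0,0.0075,-0.02,0],[0,0,-0.025,0],[0,0,-0.025,0],[0,0,-0.02,0],[0,0,-0.008,0],[0,0,-0.004,0],[0,0,-0.003,0],[0,0,0,0]]'; python3 -m inch '[[0,0,-0.002,0],[0,0,-0.001,0],[0,0,-0.001,0],[0,0,0,0]]'
```

```text
clock: 13.85
tcp_pos: [0.5613, -0.0444, 0.0148]
ee_rot: [[0.939, 0.344, 0.001], [0.344, -0.939, -0.0], [0.001, 0.0, -1.0]]
contact_force: [0.4, 0.4, -1.5]
gripper_width: 0.0592
finger_force: 32.7
clock: 14.35
tcp_pos: [0.5609, -0.0444, 0.0104]
ee_rot: [[0.939, 0.344, -0.0], [0.344, -0.939, -0.0], [-0.0, -0.0, -1.0]]
contact_force: [0.5, -0.9, -0.9]
gripper_width: 0.0591
finger_force: 32.7
```

```bash
python3 -m inch '[[0,-0.001,-0.001,0],[0,0,-0.001,0],[0,0,0,0]]'; python3 -m inch '[[0,0,-0.001,0],[0,0,-0.001,0],[0,0,0,0]]'
```

```text
clock: 14.72
tcp_pos: [0.561, -0.0456, 0.0086]
ee_rot: [[0.939, 0.343, 0.0], [0.343, -0.939, -0.0], [0.0, 0.0, -1.0]]
contact_force: [-0.8, -0.7, 1.8]
gripper_width: 0.0593
finger_force: 32.9
clock: 15.1
tcp_pos: [0.561, -0.0456, 0.0081]
ee_rot: [[0.939, 0.343, 0.0], [0.343, -0.939, -0.001], [-0.0, 0.001, -1.0]]
contact_force: [-6.9, -0.3, 18.5]
gripper_width: 0.059
finger_force: 34.0
```

```bash
python3 -m inch '[[0,0,0.0015,0],[0,0,0,0]]'; python3 -m inch '[[0,0,0,0],[0,0,0,0],[0,0,0,0],[0,0,0,0]]' 0.07 20;  python3 -m inch '[[0,0,0,0],[0,0,0,0],[0,0,0,0],[0,0,0.005,0],[0,0,0.01,0],[0,0,0.025,0],[0,0,0.03,0],[0,0,0.03,0],[0,0,0.03,0],[0,0,0.01,0],[0,0,0,0],[0,0,0,0]]' 0.0854
python3 - <<'E'
from h import *
o=bot.get_obs();w=bot.grab_frame("wrist");t=bot.grab_frame("top")
c=np.zeros((420,800,3),np.uint8);c[:,:560]=w;c[:300,560:]=cv2.resize(w[90:350,180:388],(240,300))
c[:300,560:]=cv2.resize(t[160:290,170:274],(240,300))
cv2.imwrite("pics/w7.png",c[:,:,::-1]);print(o['tcp_pos'])
E
```

```text
clock: 15.35
tcp_pos: [0.561, -0.0456, 0.0083]
ee_rot: [[0.939, 0.343, 0.0], [0.343, -0.939, -0.0], [0.0, 0.0, -1.0]]
contact_force: [-2.7, -0.7, 8.5]
gripper_width: 0.0592
finger_force: 33.3
clock: 15.85
tcp_pos: [0.561, -0.0454, 0.0078]
ee_rot: [[0.939, 0.344, -0.0], [0.344, -0.939, 0.0], [-0.0, -0.0, -1.0]]
contact_force: [-0.7, 0.2, -0.4]
gripper_width: 0.0703
finger_force: 0.0
clock: 17.35
tcp_pos: [0.5601, -0.0454, 0.1467]
ee_rot: [[0.939, 0.344, -0.002], [0.344, -0.939, 0.0], [-0.002, -0.001, -1.0]]
contact_force: [0.7, 0.1, -0.8]
gripper_width: 0.0855
finger_force: 0.0
[ 0.56009856 -0.04544328  0.14673213]
```

View pics/w7.png

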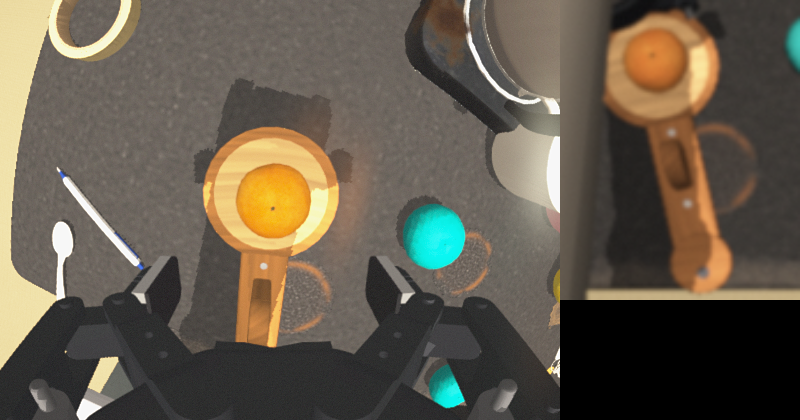

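The mandarin sits in the hollow at (274,201) with the rim circle around (271,191). The fin shows at about (261,305). Now I compute the offsets.

```bash
python3 - <<'E'
from h import *
o=bot.get_obs()
w=cv2.imread("pics/w7.png")[:420,:560,::-1].copy()
h=cv2.cvtColor(w,cv2.COLOR_RGB2HSV)
m=cv2.inRange(h,(5,60,90),(30,255,255));m[:110]=0;m[345:]=0;m[:,:190]=0;m[:,345:]=0
m[262:]=0
cs=max(cv2.findContours(cv2.morphologyEx(m,2,np.ones((5,5))),0,2)[0],key=cv2.contourArea)
pts=np.array([wplane(*p[0].astype(float),.014,o)[:2] for p in cs if p[0][1]<235],np.float32)
c,*_=np.linalg.lstsq(np.c_[2*pts,np.ones(len(pts))],(pts**2).sum(1),rcond=None);print("rim c",c[:2],"r",np.sqrt(c[2]+c[:2]@c[:2]))
print("fruit",wplane(274.,201.,.034,o))
t=bot.grab_frame("top")
for n,(u,v) in {"hollow screw":(264,266)}.items():print(n,wplane(u,v,.014,o))
# board edges at row 262 &335
for r in (268,280,335):
  x=np.where(cv2.inRange(h,(5,60,70),(30,255,255))[r,230:300])[0]+230;print(r,x.min(),x.max())
  print(wplane((x.min()+x.max())/2,r,.014,o))
E
```

```text
rim c [ 0.56612798 -0.04788268] r 0.06534323948509116
fruit [ 0.56168036 -0.04654888  0.034     ]
hollow screw [ 0.49353564 -0.06138997  0.014     ]
268 239 299
[ 0.49318207 -0.06662287  0.014     ]
280 239 285
[ 0.47846364 -0.06464432  0.014     ]
335 235 278
[ 0.41215716 -0.08151389  0.014     ]
```

```bash
python3 -m inch '[[-0.01,-0.003,0,-1],[-0.02,-0.005,0,-1.5],[-0.025,-0.006,0,-1.5],[-0.023,-0.006,0,-1],[-0.015,-0.003,0,-0.5],[-0.008,-0.0015,0,0],[0,0,0,0],[0,0,0,0]]' 0.0854
python3 - <<'E'
from h import *
o=bot.get_obs();w=bot.grab_frame("wrist");t=bot.grab_frame("top")
c=np.zeros((420,800,3),np.uint8);c[:,:560]=w
c[:300,560:]=cv2.resize(t[160:290,170:274],(240,300))
cv2.imwrite("pics/w8.png",c[:,:,::-1]);print(o['tcp_pos'],o['ee_rot'].round(3).tolist())
E
```

```text
clock: 18.5
tcp_pos: [0.4608, -0.0696, 0.1481]
ee_rot: [[0.968, 0.253, 0.001], [0.253, -0.968, 0.0], [0.001, 0.0, -1.0]]
contact_force: [0.9, -0.2, -0.6]
gripper_width: 0.085
finger_force: 0.0
[ 0.46080724 -0.06961915  0.14805068] [[0.968, 0.253, 0.001], [0.253, -0.968, 0.0], [0.001, 0.0, -1.0]]
```

View pics/w8.png

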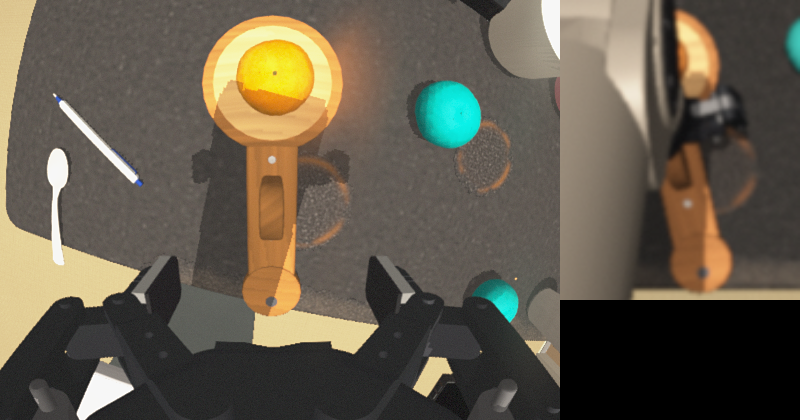

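The paddle lies square to the tool: hollow (272,80), fin (271,208), tail (271,290). I check the position along it.

```bash
python3 - <<'E'
from h import *
o=bot.get_obs();R=o['ee_rot']
for n,u,v,z in(("rim top",272,16,.014),("rim bottom",272,146,.014),("tail bottom",271,316,.016),("fin foot front",271,176,.014),("fin foot rear~",271,240,.078),("fin L",259.5,210,.078),("fin R",284,210,.078),("fruit",275,78,.034)):
    print(n,(R.T@(wplane(u,v,z,o)-o['tcp_pos'])).round(4))
E
```

```text
rim top [1.634e-01 1.000e-04 1.340e-01]
rim bottom [4.57e-02 1.00e-04 1.34e-01]
tail bottom [-0.125  -0.0012  0.1319]
fin foot front [ 0.019  -0.0009  0.1339]
fin foot rear~ [-0.0174 -0.0006  0.0699]
fin L [ 0.0052 -0.0087  0.0699]
fin R [0.0052 0.0086 0.0699]
fruit [0.1028 0.0025 0.114 ]
```

Grip point matches the TCP within 1 mm, so I descend onto the fin.

```bash
python3 -m inch '[[0,0,-0.015,0],[0,0,-0.025,0],[0,0,-0.025,0],[0,0,-0.025,0],[0,0,-0.015,0],[0,0,-0.008,0],[0,0,-0.004,0],[0,0,-0.002,0],[0,0,0,0]]' 0.0854
python3 -m inch '[[0,0,0,0],[0,0,0,0],[0,0,0,0],[0,0,0,0],[0,0,0,0],[0,0,0,0],[0,0,0,0]]' 0 60
```

```text
clock: 19.73
tcp_pos: [0.4603, -0.0699, 0.0293]
ee_rot: [[0.968, 0.252, 0.001], [0.252, -0.968, -0.0], [0.001, 0.0, -1.0]]
contact_force: [-1.2, -0.1, -0.5]
gripper_width: 0.0853
finger_force: 0.0
clock: 20.6
tcp_pos: [0.4599, -0.0696, 0.0289]
ee_rot: [[0.968, 0.252, -0.0], [0.252, -0.968, 0.0], [-0.0, -0.0, -1.0]]
contact_force: [-1.8, 2.3, 0.6]
gripper_width: 0.0174
finger_force: 61.8
```

```bash
python3 -m inch '[[0,0,0.002,0],[0,0,0.004,0],[0,0,0.004,0],[0,0,0.002,0],[0,0,0,0]]' 0 80
python3 - <<'E'
from h import *
o=bot.get_obs();w=bot.grab_frame("wrist");s=bot.grab_frame("scene")
print(o['contact_force'].round(2),o['ft_torque'].round(2))
c=np.zeros((420,800,3),np.uint8);c[:,:400]=cv2.resize(w[0:400,120:500],(400,420))
c[:,400:]=cv2.resize(s[180:300,190:305],(400,420))
cv2.imwrite("pics/w9.png",c[:,:,::-1])
E
```

```text
clock: 21.22
tcp_pos: [0.4601, -0.07, 0.0411]
ee_rot: [[0.968, 0.252, 0.001], [0.252, -0.968, -0.0], [0.0, 0.0, -1.0]]
contact_force: [0.8, 0.3, -3.1]
gripper_width: 0.0172
finger_force: 79.9
[ 0.85  0.35 -3.12] [ 0.03 -0.14  0.04]
```

View pics/w9.png

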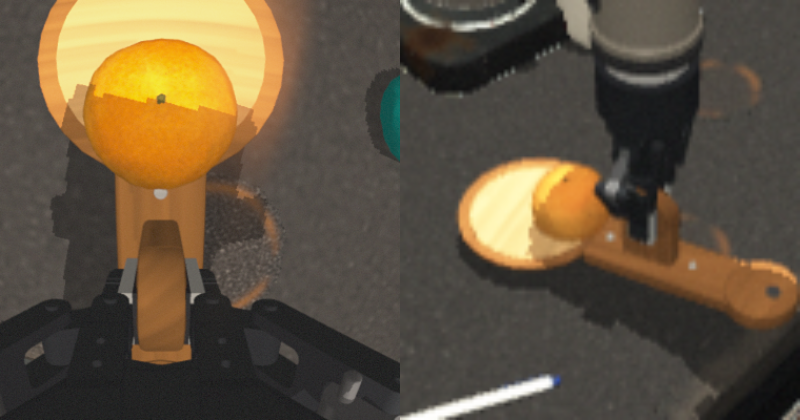

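The fruit in the wrist crop is at (162,113) against a hollow disc centre well above it, and the scene crop agrees (fruit (570,203), disc (530,212)). It has shifted about 2 cm towards the fin, so the paddle may be tilted hollow-end up. I check the tilt numerically while it is still only 12 mm up. I have also now viewed more pictures than the 10 allowed, so from here I work from numbers only.

```bash
cat > m.py <<'E'
from h import *
def state(gz, save=None):
    """gz: assumed paddle underside height. hollow/tail/fruit from scene image vs level expectation"""
    o=bot.get_obs();s=bot.grab_frame("scene");w=bot.grab_frame("wrist")
    if save: cv2.imwrite(save,s[:,:,::-1]); cv2.imwrite(save.replace('.','w.'),w[:,:,::-1])
    hw=cv2.cvtColor(w,cv2.COLOR_RGB2HSV);R=o['ee_rot']
    # fruit in wrist: saturated orange, above the fin
    m=cv2.inRange(hw,(8,180,100),(28,255,255));m[260:]=0
    n,_,st,c=cv2.connectedComponentsWithStats(cv2.morphologyEx(m,2,np.ones((5,5))))
    for i in range(1,n):
        if st[i][4]>1000:
            b=st[i];print("fruit w",b,(R.T@(wplane(b[0]+b[2]/2,b[1]+b[3]/2,gz+.034,o)-o['tcp_pos'])).round(4))
    # rim: leftmost/rightmost/top extents of wood
    m=cv2.inRange(hw,(5,60,70),(30,255,255));m[260:]=0;m[:,:130]=0;m[:,420:]=0
    m=cv2.morphologyEx(m,2,np.ones((5,5)));cs=max(cv2.findContours(m,0,2)[0],key=cv2.contourArea)[:,0]
    cs=cs[(cs[:,1]>1)&(cs[:,1]<150)]
    P=np.array([(R.T@(wplane(*p.astype(float),gz+.014,o)-o['tcp_pos']))[:2] for p in cs])
    P=P[(P[:,0]>.075)]
    q,*_=np.linalg.lstsq(np.c_[2*P,np.ones(len(P))],(P**2).sum(1),rcond=None);print("rim",q[:2].round(4),"r",np.sqrt(q[2]+q[:2]@q[:2]).round(4),len(P))
    hs=cv2.cvtColor(s,cv2.COLOR_RGB2HSV);m=cv2.inRange(hs,(5,60,70),(30,255,255))
    n,l,st,c=cv2.connectedComponentsWithStats(cv2.morphologyEx(m,2,np.ones((3,3))))
    for i in range(1,n):
        if st[i][4]>150 and 150<c[i][0]<320 and 150<c[i][1]<290:print("scene wood",st[i],c[i].round(1))
    m=cv2.inRange(hs,(8,185,120),(28,255,255))
    n,l,st,c=cv2.connectedComponentsWithStats(cv2.morphologyEx(m,2,np.ones((3,3))))
    for i in range(1,n):
        if st[i][4]>60 and 150<c[i][0]<320 and 150<c[i][1]<290:print("scene fruit",st[i],c[i].round(1))
    print(o['contact_force'].round(1),o['ft_torque'].round(2))
E
python3 - <<'E'
from m import *
state(.012,"pics/s10.png")
hs=cv2.cvtColor(cv2.imread("pics/scene0.png"),cv2.COLOR_BGR2HSV);m=cv2.inRange(hs,(5,60,70),(30,255,255))
n,l,st,c=cv2.connectedComponentsWithStats(cv2.morphologyEx(m,2,np.ones((3,3))))
for i in range(1,n):
    if st[i][4]>150 and 150<c[i][0]<320 and 150<c[i][1]<290:print("scene0 wood",st[i],c[i].round(1))
k=bot.get_calibration("scene");K=np.array([[k['fx'],0,k['cx']],[0,k['fy'],k['cy']],[0,0,1]])
x=np.array([.968,.252]);y=np.array([-.252,.968]);g=np.array([.460,-.0695])
f=lambda X,Y,Z:cv2.projectPoints(np.r_[g+X*x+Y*y,Z][None],k['rvec'],k['tvec'],K,None)[0][0,0].round(1)
for z in(0,.012):
    a=np.linspace(0,6.28,73);r=np.array([f(.105+.062*np.cos(t),.062*np.sin(t),z+.014) for t in a]);T=np.array([f(-.095+.03*np.cos(t),.03*np.sin(t),z+.016) for t in a])
    print(z,"rim L/T/B",r[:,0].min(),r[:,1].min(),r[:,1].max(),"tail R/B",T[:,0].max(),T[:,1].max(),"fruit centre",f(.105,0,z+.034),f(.085,0,z+.034))
E
```

```text
fruit w [  196    61   148   145 16718] [ 0.061  -0.0006 -0.0051]
rim [0.1091 0.0074] r 0.0681 98
scene wood [298 158  23  17 303] [309.1 166. ]
scene wood [ 206  225   99   49 2182] [250.8 248.2]
scene fruit [231 228  19  20 272] [240.  238.6]
[ 1.   0.3 -4.8] [ 0.02  0.09 -0.01]
scene0 wood [298 158  23  17 302] [309.1 165.9]
scene0 wood [286 198  23  23 390] [297.7 209.7]
scene0 wood [ 207  228   98   50 2317] [251.2 250.9]
0 rim L/T/B 206.2 228.1 259.4 tail R/B 304.4 273.6 fruit centre [227.9 238.2] [234.2 240.3]
0.012 rim L/T/B 205.8 225.2 256.4 tail R/B 304.6 270.6 fruit centre [227.6 235.1] [233.9 237.3]
```

```bash
python3 - <<'E'
from m import *
o=bot.get_obs();R=o['ee_rot']
im=cv2.imread("pics/s10w.png");hw=cv2.cvtColor(im,cv2.COLOR_BGR2HSV);m=cv2.inRange(hw,(5,60,70),(30,255,255))
w8=cv2.cvtColor(cv2.imread("pics/w8.png")[:,:560],cv2.COLOR_BGR2HSV);m8=cv2.inRange(w8,(5,60,70),(30,255,255))
for mm,nm,h in((m,"now",.0411),(m8,"w8",.148)):
  best=None
  for r in range(5,130,5):
    x=np.where(mm[r,150:410])[0]+150
    if len(x):
      # trim to long run
      a,b=x.min(),x.max()
      oo=dict(o);oo['tcp_pos']=np.r_[o['tcp_pos'][:2],h]
      A,B=wray(a,r,oo),wray(b,r,oo)
      # plane height where the width is .124
      z0,z1=[np.linalg.norm((A[0]+A[1]*(z-A[0][2])/A[1][2]-B[0]-B[1]*(z-B[0][2])/B[1][2])) for z in(.014,.034)]
      print(nm,r,a,b,"w@.014",z0.round(4),"w@.034",z1.round(4))
E
```

```text
now 5 170 409 w@.014 0.1382 w@.034 0.1227
now 10 167 409 w@.014 0.1396 w@.034 0.124
now 15 165 409 w@.014 0.1405 w@.034 0.1247
now 20 163 409 w@.014 0.1414 w@.034 0.1255
now 25 161 409 w@.014 0.1423 w@.034 0.1263
now 30 159 409 w@.014 0.1432 w@.034 0.1272
now 35 158 409 w@.014 0.1436 w@.034 0.1275
now 40 157 409 w@.014 0.144 w@.034 0.1278
now 45 156 409 w@.014 0.1444 w@.034 0.1282
now 50 156 409 w@.014 0.1442 w@.034 0.128
now 55 155 409 w@.014 0.1447 w@.034 0.1284
now 60 155 409 w@.014 0.1445 w@.034 0.1283
now 65 156 408 w@.014 0.1432 w@.034 0.1271
now 70 156 408 w@.014 0.1431 w@.034 0.1271
now 75 157 407 w@.014 0.1418 w@.034 0.1259
now 80 157 405 w@.014 0.1405 w@.034 0.1247
now 85 159 407 w@.014 0.1405 w@.034 0.1248
now 90 160 401 w@.014 0.1361 w@.034 0.1209
now 95 162 403 w@.014 0.1362 w@.034 0.121
now 100 164 400 w@.014 0.1332 w@.034 0.1183
now 105 166 401 w@.014 0.1327 w@.034 0.1179
now 110 169 400 w@.014 0.1304 w@.034 0.1158
now 115 172 397 w@.014 0.1269 w@.034 0.1127
now 120 175 395 w@.014 0.124 w@.034 0.1101
now 125 179 392 w@.014 0.1199 w@.034 0.1065
w8 10 353 365 w@.014 0.01
[... 282 characters left out ...]
w@.014 0.1507 w@.034 0.1401
w8 50 210 384 w@.014 0.1551 w@.034 0.1442
w8 55 208 384 w@.014 0.1567 w@.034 0.1457
w8 60 206 387 w@.014 0.1613 w@.034 0.15
w8 65 204 386 w@.014 0.162 w@.034 0.1507
w8 70 203 387 w@.014 0.1638 w@.034 0.1523
w8 75 202 386 w@.014 0.1637 w@.034 0.1522
w8 80 202 387 w@.014 0.1646 w@.034 0.1531
w8 85 201 386 w@.014 0.1646 w@.034 0.153
w8 90 202 388 w@.014 0.1656 w@.034 0.154
w8 95 203 384 w@.014 0.1609 w@.034 0.1496
w8 100 204 381 w@.014 0.1572 w@.034 0.1462
w8 105 205 383 w@.014 0.1583 w@.034 0.1472
w8 110 207 379 w@.014 0.1528 w@.034 0.1421
w8 115 210 379 w@.014 0.1502 w@.034 0.1397
w8 120 213 377 w@.014 0.1458 w@.034 0.1356
w8 125 216 374 w@.014 0.1404 w@.034 0.1306
```

The fruit moved between the last two frames, so it is rolling. I track it for a moment while the paddle is held low.

```bash
cat > tr.py <<'E'
from h import *
import sys
def fruit(gz,o,w):
    hw=cv2.cvtColor(w,cv2.COLOR_RGB2HSV);R=o['ee_rot']
    m=cv2.inRange(hw,(8,180,100),(28,255,255));m[265:]=0
    n,_,st,c=cv2.connectedComponentsWithStats(cv2.morphologyEx(m,2,np.ones((5,5))))
    if n<2:return None
    b=st[1+np.argmax(st[1:,4])]
    return b.tolist(),(R.T@(wplane(b[0]+b[2]/2,b[1]+b[3]/2,gz+.034,o)-o['tcp_pos']))[:2].round(4)
if __name__=="__main__":
    for i in range(int(sys.argv[2])):
        o=bot.get_obs();w=bot.grab_frame("wrist")
        print(round(o['clock'],2),*fruit(float(sys.argv[1]),o,w),o['contact_force'].round(1),o['ft_torque'].round(2))
    cv2.imwrite(f"pics/tr{o['clock']:.2f}.png",w[:,:,::-1])
E
python3 tr.py .012 8
```

```text
21.43 [196, 68, 147, 146, 16806] [ 0.0577 -0.0008] [ 1.6  0.3 -6.4] [-0.12  0.32  0.05]
21.48 [195, 74, 148, 146, 16869] [ 0.0549 -0.0011] [-0.6 -0.3 -3.7] [ 0.07 -0.51  0.04]
21.52 [194, 81, 148, 147, 16941] [ 0.0516 -0.0015] [ 1.7 -1.  -7.1] [-0.11  0.42  0.01]
21.57 [195, 81, 148, 147, 17010] [ 0.0515 -0.0011] [-1.1 -0.3 -4.1] [ 0.09 -0.39 -0.07]
21.62 [195, 81, 147, 147, 16998] [ 0.0515 -0.0013] [ 1.8  0.5 -5.4] [-0.04  0.25 -0.01]
21.68 [195, 81, 147, 147, 16998] [ 0.0515 -0.0013] [-0.9 -0.1 -5.7] [ 0.01 -0.14  0.02]
21.73 [194, 81, 148, 147, 16995] [ 0.0515 -0.0015] [ 1.  -0.3 -4.3] [ 0.07 -0.16  0.06]
21.77 [194, 81, 148, 147, 17001] [ 0.0515 -0.0015] [ 0.3  0.1 -7.5] [-0.09  0.22  0.04]
```

```bash
python3 - <<'E'
from m import *
s=bot.grab_frame("scene");t=bot.grab_frame("top");cv2.imwrite("pics/s11.png",s[:,:,::-1]);cv2.imwrite("pics/t11.png",t[:,:,::-1])
for f in("scene0","s10","s11"):
    hs=cv2.cvtColor(cv2.imread(f"pics/{f}.png"),cv2.COLOR_BGR2HSV)
    p=cv2.inRange(hs,(16,40,170),(32,160,255));p[:215]=0;p[290:]=0;p[:,:195]=0;p[:,320:]=0
    n,l,st,c=cv2.connectedComponentsWithStats(p);i=1+np.argmax(st[1:,4]);print(f,"pale",st[i])
    m=cv2.inRange(hs,(5,60,70),(30,255,255));m[:215]=0;m[290:]=0;m[:,:195]=0;m[:,320:]=0
    n,l,st,c=cv2.connectedComponentsWithStats(m);i=1+np.argmax(st[1:,4]);ys,xs=np.where(l==i)
    tail=ys[(xs>285)];print(" wood",st[i],"tail col290 rows",ys[xs==290].min(),ys[xs==290].max(),"col 212",ys[xs==212].min(),ys[xs==212].max(),"col 220",ys[xs==220].min(),ys[xs==220].max())
E
```

```text
scene0 pale [210 229  37  29 836]
 wood [ 207  228   98   50 2364] tail col290 rows 257 277 col 212 234 255 col 220 229 259
s10 pale [207 226  33  30 571]
 wood [ 206  224   99   51 2195] tail col290 rows 254 273 col 212 230 252 col 220 226 256
s11 pale [207 226  34  29 644]
 wood [ 206  224   99   50 2202] tail col290 rows 254 273 col 212 230 252 col 220 226 256
```

The fruit has rolled 5 cm to rest against the fin while the paddle stayed level (tail and rim both rose the same 3–4 px). It must have been jolted during the grip or lift. The grip is still below the fail height, so I lower the paddle, let go, put the fruit back and regrip gently while tracking it.

```bash
python3 -m inch '[[0,0,-0.004,0],[0,0,-0.004,0],[0,0,-0.003,0],[0,0,-0.001,0],[0,0,0,0]]'; python3 tr.py 0 1;  python3 -m inch '[[0,0,0,0],[0,0,0,0]]' 0.025 20;python3 tr.py 0 1; python3 -m inch '[[0,0,0,0],[0,0,0,0],[0,0,0,0]]' 0.0854 20; python3 tr.py 0 3
```

```text
clock: 22.55
tcp_pos: [0.4597, -0.0699, 0.029]
ee_rot: [[0.968, 0.252, -0.0], [0.252, -0.968, -0.0], [-0.0, -0.0, -1.0]]
contact_force: [-2.1, 1.1, -1.3]
gripper_width: 0.0167
finger_force: 80.3
22.55 [195, 80, 147, 148, 16972] [ 0.0518 -0.0013] [-2.1  1.1 -1.3] [ 0.1   0.24 -0.03]
clock: 22.85
tcp_pos: [0.4608, -0.07, 0.0293]
ee_rot: [[0.968, 0.252, 0.002], [0.252, -0.968, -0.0], [0.001, 0.0, -1.0]]
contact_force: [0.2, 0.2, -0.0]
gripper_width: 0.0248
finger_force: 0.0
22.85 [194, 83, 147, 147, 16822] [ 0.0506 -0.0017] [ 0.2  0.2 -0. ] [-0.03  0.02  0.  ]
clock: 23.28
tcp_pos: [0.46, -0.0699, 0.0289]
ee_rot: [[0.968, 0.252, 0.0], [0.252, -0.968, -0.0], [0.0, 0.0, -1.0]]
contact_force: [0.4, -1.0, -0.1]
gripper_width: 0.0778
finger_force: 0.0
23.27 [194, 81, 148, 148, 16930] [ 0.0513 -0.0015] [ 0.4 -1.  -0.1] [-0.01  0.03  0.02]
23.32 [194, 81, 148, 148, 16934] [ 0.0513 -0.0015] [0.9 0.3 0.6] [-0.01  0.03 -0.03]
23.38 [194, 81, 148, 148, 16944] [ 0.0513 -0.0015] [ 0.2 -0.1  0.6] [-0.01 -0.06 -0.01]
```

```bash
python3 -m inch '[[0,0,0.015,0],[0,0,0.03,0],[0,0,0.035,0],[0.008,0.002,0.015,0],[0.02,0.006,0,0],[0.016,0.005,0,0],[0.0055,0.0015,0,0],[0,0,0,0],[0,0,0,0]]' 0.0854 20
python3 tr.py 0.007 1
```

```text
clock: 24.55
tcp_pos: [0.5086, -0.0557, 0.1236]
ee_rot: [[0.968, 0.252, -0.001], [0.252, -0.968, -0.0], [-0.001, -0.0, -1.0]]
contact_force: [0.0, 0.4, -0.0]
gripper_width: 0.0851
finger_force: 0.0
24.55 [231, 168, 83, 85, 5514] [0.0014 0.0005] [ 0.   0.4 -0. ] [-0.01 -0.01 -0.01]
```

```bash
python3 -m inch '[[0,0,-0.02,0],[0,0,-0.03,0],[0,0,-0.025,0],[0,0,-0.012,0],[0,0,-0.005,0],[0,0,0,0]]'; python3 tr.py 0.007 1; python3 -m inch '[[0,0,-0.003,0],[0,0,-0.002,0],[0,0,0,0]]'; python3 -m inch '[[0,0,-0.002,0],[0,0,-0.001,0],[0,0,0,0]]'
```

```text
clock: 25.35
tcp_pos: [0.5097, -0.0555, 0.0322]
ee_rot: [[0.968, 0.252, 0.0], [0.252, -0.968, -0.0], [0.0, 0.0, -1.0]]
contact_force: [-0.2, -0.2, 0.7]
gripper_width: 0.0854
finger_force: 0.0
25.35 [206, 197, 131, 68, 7071] [0.0166 0.    ] [-0.2 -0.2  0.7] [ 0.    0.02 -0.02]
clock: 25.78
tcp_pos: [0.5094, -0.0554, 0.0269]
ee_rot: [[0.968, 0.252, -0.0], [0.252, -0.968, -0.0], [-0.0, 0.0, -1.0]]
contact_force: [0.1, 0.5, 0.1]
gripper_width: 0.085
finger_force: 0.0
clock: 26.15
tcp_pos: [0.5094, -0.0554, 0.0238]
ee_rot: [[0.968, 0.252, -0.0], [0.252, -0.968, -0.0], [-0.0, -0.0, -1.0]]
contact_force: [-0.1, -0.1, -0.1]
gripper_width: 0.0855
finger_force: 0.0
```

```bash
python3 -m inch '[[0,0,-0.003,0],[0,0,-0.002,0],[0,0,0,0]]'; python3 -m inch '[[0,0,-0.003,0],[0,0,0,0]]' ; python3 -m inch '[[0,0,0,0],[0,0,0,0],[0,0,0,0],[0,0,0,0]]' 0.05 25
```

```text
clock: 26.52
tcp_pos: [0.5093, -0.0554, 0.0187]
ee_rot: [[0.968, 0.252, -0.0], [0.252, -0.968, 0.0], [-0.0, -0.0, -1.0]]
contact_force: [0.2, 0.3, -0.5]
gripper_width: 0.0858
finger_force: 0.0
clock: 26.78
tcp_pos: [0.5093, -0.0554, 0.0157]
ee_rot: [[0.968, 0.252, -0.0], [0.252, -0.968, 0.0], [-0.0, -0.0, -1.0]]
contact_force: [-0.5, -0.1, -0.2]
gripper_width: 0.0854
finger_force: 0.0
clock: 27.28
tcp_pos: [0.5098, -0.0555, 0.0163]
ee_rot: [[0.968, 0.252, 0.001], [0.252, -0.968, -0.0], [0.001, 0.0, -1.0]]
contact_force: [-0.6, -0.9, 6.1]
gripper_width: 0.06
finger_force: 26.5
```

```bash
python3 -m inch '[[0,0,0.004,0],[0,0,0.008,0],[0,0,0.008,0],[0.008,0.0015,0.003,0],[0.016,0.0035,0,0],[0.016,0.0035,0,0],[0.008,0.0021,0,0],[0.0035,0.001,0,0],[0,0,-0.008,0],[0,0,-0.008,0],[0,0,-0.004,0],[0,0,-0.003,0],[0,0,0,0]]'; python3 -m inch '[[0,0,-0.001,0],[0,0,-0.001,0],[0,0,0,0]]'
```

```text
clock: 28.9
tcp_pos: [0.5608, -0.0438, 0.0157]
ee_rot: [[0.968, 0.252, -0.0], [0.252, -0.968, -0.0], [-0.0, -0.0, -1.0]]
contact_force: [-0.0, 0.8, 0.4]
gripper_width: 0.0597
finger_force: 27.6
clock: 29.28
tcp_pos: [0.561, -0.0438, 0.0139]
ee_rot: [[0.968, 0.252, 0.0], [0.252, -0.968, -0.0], [0.0, 0.0, -1.0]]
contact_force: [0.7, 1.6, -1.8]
gripper_width: 0.06
finger_force: 27.6
```

```bash
python3 -m inch '[[0,0,-0.002,0],[0,0,-0.001,0],[0,0,0,0]]'; python3 -m inch '[[0,0,-0.001,0],[0,0,-0.001,0],[0,0,0,0]]'
```

```text
clock: 29.65
tcp_pos: [0.5604, -0.044, 0.0118]
ee_rot: [[0.968, 0.252, -0.001], [0.252, -0.968, -0.001], [-0.001, 0.0, -1.0]]
contact_force: [-5.2, 0.3, 13.3]
gripper_width: 0.0601
finger_force: 28.6
clock: 30.02
tcp_pos: [0.5586, -0.0442, 0.0101]
ee_rot: [[0.968, 0.252, -0.004], [0.252, -0.968, -0.001], [-0.005, -0.0, -1.0]]
contact_force: [-11.6, -0.1, 20.9]
gripper_width: 0.06
finger_force: 28.9
```

```bash
python3 -m inch '[[0,0,0.0025,0],[0,0,0,0]]'; python3 -m inch '[[0,0,0,0],[0,0,0,0]]' 0.068 20; python3 -m inch '[[0,0,0,0],[0,0,0,0]]' 0.0854;  python3 -m inch '[[0,0,0.005,0],[0,0,0.015,0],[0,0,0.03,0],[0,0,0.03,0],[0,0,0.03,0],[0,0,0.015,0],[0,0,0.005,0],[0,0,0,0]]'; python3 tr.py 0 3
```

```text
clock: 30.28
tcp_pos: [0.5613, -0.0438, 0.0116]
ee_rot: [[0.968, 0.252, 0.001], [0.252, -0.968, 0.0], [0.001, 0.0, -1.0]]
contact_force: [-0.9, -0.4, -0.8]
gripper_width: 0.06
finger_force: 27.4
clock: 30.52
tcp_pos: [0.5611, -0.0438, 0.0113]
ee_rot: [[0.968, 0.252, 0.0], [0.252, -0.968, 0.0], [0.0, -0.0, -1.0]]
contact_force: [-0.5, -0.5, -0.4]
gripper_width: 0.0681
finger_force: 0.0
clock: 30.78
tcp_pos: [0.561, -0.0438, 0.0113]
ee_rot: [[0.968, 0.252, -0.0], [0.252, -0.968, 0.0], [-0.0, -0.0, -1.0]]
contact_force: [-0.2, 0.6, -0.5]
gripper_width: 0.0849
finger_force: 0.0
clock: 31.78
tcp_pos: [0.5606, -0.0438, 0.141]
ee_rot: [[0.968, 0.252, -0.001], [0.252, -0.968, -0.0], [-0.001, -0.0, -1.0]]
contact_force: [0.1, -1.3, 0.8]
gripper_width: 0.0854
finger_force: 0.0
31.77 [236, 170, 75, 76, 4475] [-0.0032  0.0013] [ 0.1 -1.3  0.8] [ 0.05  0.01 -0.  ]
31.82 [236, 169, 75, 76, 4492] [-0.0023  0.0013] [-0.4  0.5 -0.3] [0.03 0.05 0.02]
31.88 [236, 169, 75, 76, 4507] [-0.0022  0.0013] [-0.   0.4  0.7] [ 0.03 -0.03  0.  ]
```

```bash
python3 -m inch '[[-0.01,-0.003,0,0],[-0.02,-0.005,0,0],[-0.025,-0.0065,0,0],[-0.023,-0.006,0,0],[-0.015,-0.004,0,0],[-0.0075,-0.0015,0,0],[0,0,-0.015,0],[0,0,-0.025,0],[0,0,-0.025,0],[0,0,-0.025,0],[0,0,-0.014,0],[0,0,-0.006,0],[0,0,-0.003,0],[0,0,0,0]]'; python3 tr.py 0 1; python3 -m inch '[[0,0,0,0],[0,0,0,0],[0,0,0,0]]' 0.03 30; python3 tr.py 0 1; python3 -m inch '[[0,0,0,0]]' 0.022; python3 -m inch '[[0,0,0,0],[0,0,0,0]]' 0.015; python3 tr.py 0 3
```

```text
clock: 33.67
tcp_pos: [0.4609, -0.0698, 0.0287]
ee_rot: [[0.968, 0.252, 0.001], [0.252, -0.968, -0.0], [0.001, 0.0, -1.0]]
contact_force: [-0.2, -0.1, 0.1]
gripper_width: 0.0856
finger_force: 0.0
33.67 [202, 0, 142, 116, 13577] [0.0954 0.0007] [-0.2 -0.1  0.1] [ 0.02  0.01 -0.  ]
clock: 34.1
tcp_pos: [0.4606, -0.0698, 0.0286]
ee_rot: [[0.968, 0.252, 0.0], [0.252, -0.968, -0.0], [0.0, 0.0, -1.0]]
contact_force: [0.4, 0.6, 0.1]
gripper_width: 0.0323
finger_force: 0.0
34.1 [202, 0, 143, 115, 13517] [0.0956 0.001 ] [0.4 0.6 0.1] [ 0.05 -0.07  0.03]
clock: 34.28
tcp_pos: [0.4605, -0.0698, 0.0284]
ee_rot: [[0.968, 0.252, 0.0], [0.252, -0.968, -0.0], [0.0, 0.0, -1.0]]
contact_force: [-0.9, 1.3, -0.9]
gripper_width: 0.0222
finger_force: 0.0
clock: 34.52
tcp_pos: [0.4604, -0.0697, 0.0284]
ee_rot: [[0.968, 0.252, -0.0], [0.252, -0.968, 0.0], [-0.0, -0.0, -1.0]]
contact_force: [-0.6, 1.0, 1.9]
gripper_width: 0.0178
finger_force: 32.1
34.52 [203, 0, 142, 115, 13498] [0.0955 0.0012] [-0.6  1.   1.9] [ 0.11  0.06 -0.08]
34.58 [203, 0, 142, 115, 13513] [0.0955 0.0012] [-0.4  1.1  2.3] [ 0.13  0.09 -0.11]
34.62 [203, 0, 142, 115, 13504] [0.0955 0.0012] [-0.8  1.8  0.9] [ 0.21  0.11 -0.15]
```

```bash
python3 -m inch '[[0,0,0,0]]' 0.01 60; python3 tr.py 0 1; python3 -m inch '[[0,0,0.001,0],[0,0,0.001,0]]'; python3 tr.py 0.002 3;
```

```text
clock: 34.8
tcp_pos: [0.4605, -0.0697, 0.0285]
ee_rot: [[0.968, 0.252, 0.0], [0.252, -0.968, 0.0], [0.0, -0.0, -1.0]]
contact_force: [-2.2, 2.4, 3.4]
gripper_width: 0.0177
finger_force: 58.5
34.8 [203, 0, 142, 115, 13504] [0.0955 0.0012] [-2.2  2.4  3.4] [ 0.23  0.18 -0.16]
clock: 35.1
tcp_pos: [0.4598, -0.07, 0.03]
ee_rot: [[0.968, 0.252, -0.001], [0.252, -0.968, -0.0], [-0.001, -0.0, -1.0]]
contact_force: [-0.4, 0.7, -5.4]
gripper_width: 0.0172
finger_force: 58.6
35.1 [203, 0, 142, 115, 13514] [0.0954 0.0012] [-0.4  0.7 -5.4] [ 0.04  0.01 -0.03]
35.15 [203, 0, 142, 115, 13510] [0.0954 0.0012] [ 0.3  0.7 -5.7] [-0.   -0.06  0.04]
35.2 [203, 0, 142, 115, 13507] [0.0954 0.0012] [ 0.3 -0.5 -5.1] [-0.01 -0.01 -0.  ]
```

```bash
python3 -m inch '[[0,0,0.001,0],[0,0,0.002,0],[0,0,0.001,0]]'; python3 tr.py 0.006 3;python3 -m inch '[[0,0,0.001,0],[0,0,0.002,0],[0,0,0.003,0],[0,0,0.002,0],[0,0,0.001,0]]'; python3 tr.py 0.015 4
```

```text
clock: 35.62
tcp_pos: [0.4606, -0.0698, 0.0346]
ee_rot: [[0.968, 0.252, 0.0], [0.252, -0.968, -0.0], [0.0, 0.0, -1.0]]
contact_force: [0.0, -1.4, -6.0]
gripper_width: 0.0172
finger_force: 58.6
35.62 [203, 0, 142, 115, 13524] [0.0955 0.0012] [ 0.  -1.4 -6. ] [-0.01 -0.05  0.04]
35.67 [203, 0, 142, 115, 13516] [0.0956 0.0012] [-0.5 -0.5 -5.4] [-0.01 -0.03  0.02]
35.73 [203, 0, 142, 115, 13512] [0.0956 0.0012] [-0.7  0.3 -4.3] [ 0.01 -0.03 -0.01]
clock: 36.4
tcp_pos: [0.4606, -0.0698, 0.0436]
ee_rot: [[0.968, 0.252, 0.0], [0.252, -0.968, -0.0], [0.0, 0.0, -1.0]]
contact_force: [0.2, 0.2, -5.2]
gripper_width: 0.0175
finger_force: 58.6
36.4 [203, 0, 142, 115, 13525] [0.0956 0.0012] [ 0.2  0.2 -5.2] [ 0.   -0.02  0.07]
36.45 [203, 0, 142, 115, 13517] [0.0956 0.0012] [-0.2  0.4 -5.9] [-0.02  0.03 -0.01]
36.5 [203, 0, 142, 115, 13524] [0.0955 0.0012] [ 0.5  0.3 -5.3] [ 0.01 -0.02  0.01]
36.55 [203, 0, 142, 115, 13530] [0.0955 0.0012] [-0.   0.4 -5.3] [-0.04  0.03  0.03]
```

The fruit is static this time, so I keep lifting smoothly.

```bash
python3 -m inch '[[0,0,0.001,0],[0,0,0.002,0],[0,0,0.004,0],[0,0,0.006,0],[0,0,0.007,0],[0,0,0.008,0],[0,0,0.008,0],[0,0,0.008,0],[0,0,0.007,0],[0,0,0.006,0],[0,0,0.004,0],[0,0,0.002,0],[0,0,0.001,0],[0,0,0,0]]'; python3 tr.py 0.079 2; python3 -m inch '[[0,0,0.001,0],[0,0,0.002,0],[0,0,0.004,0],[0,0,0.006,0],[0,0,0.007,0],[0,0,0.008,0],[0,0,0.008,0],[0,0,0.008,0],[0,0,0.008,0],[0,0,0.007,0],[0,0,0.006,0],[0,0,0.004,0],[0,0,0.002,0],[0,0,0.001,0],[0,0,0,0]]'; python3 tr.py 0.15 2
```

```text
clock: 38.35
tcp_pos: [0.4604, -0.0698, 0.1073]
ee_rot: [[0.968, 0.252, -0.0], [0.252, -0.968, 0.0], [-0.0, -0.0, -1.0]]
contact_force: [0.3, 0.2, -4.8]
gripper_width: 0.0176
finger_force: 58.6
38.35 [203, 0, 142, 115, 13524] [0.0955 0.0012] [ 0.3  0.2 -4.8] [-0.    0.01 -0.01]
38.4 [203, 0, 142, 115, 13530] [0.0955 0.0012] [-0.  -0.2 -6.2] [-0.06 -0.07 -0.02]
clock: 40.33
tcp_pos: [0.4604, -0.0698, 0.1793]
ee_rot: [[0.968, 0.252, -0.0], [0.252, -0.968, 0.0], [-0.0, -0.0, -1.0]]
contact_force: [-0.7, -0.2, -5.5]
gripper_width: 0.0174
finger_force: 58.6
40.33 [203, 0, 142, 115, 13519] [0.0957 0.0012] [-0.7 -0.2 -5.5] [-0.01  0.08  0.  ]
40.38 [203, 0, 142, 115, 13520] [0.0957 0.0012] [-0.1 -0.3 -5. ] [-0.02 -0.04  0.02]
```

```bash
python3 -m inch '[[0,0,0,0.5],[0,0,0,1],[0,0,0,1.5],[0,0,0,2],[0,0,0,2.5],[0,0,0,3],[0,0,0,3.5],[0,0,0,4],[0,0,0,4],[0,0,0,4],[0,0,0,4],[0,0,0,4],[0,0,0,4]]'; python3 -m inch '[[0,0,0,4],[0,0,0,4],[0,0,0,4],[0,0,0,4],[0,0,0,4],[0,0,0,3.9],[0,0,0,3.5],[0,0,0,3],[0,0,0,2.5],[0,0,0,2],[0,0,0,1.5],[0,0,0,1],[0,0,0,0],[0,0,0,0]]'; python3 tr.py 0.15 3
```

```text
clock: 42.05
tcp_pos: [0.4605, -0.0698, 0.1794]
ee_rot: [[0.605, 0.797, 0.0], [0.797, -0.605, -0.0], [0.0, 0.0, -1.0]]
contact_force: [0.7, 0.0, -5.7]
gripper_width: 0.0173
finger_force: 58.6
clock: 43.8
tcp_pos: [0.4605, -0.0698, 0.1794]
ee_rot: [[0.0, 1.0, -0.0], [1.0, -0.0, -0.0], [-0.0, -0.0, -1.0]]
contact_force: [-0.3, 0.5, -6.3]
gripper_width: 0.0177
finger_force: 58.6
43.8 [203, 0, 142, 114, 13511] [0.0954 0.0006] [-0.3  0.5 -6.3] [ 0.08 -0.   -0.05]
43.85 [203, 0, 142, 114, 13509] [0.0954 0.0006] [ 0.3  0.3 -5.8] [ 0.    0.04 -0.04]
43.9 [203, 0, 142, 114, 13502] [0.0954 0.0006] [-0.3  0.9 -5.5] [0.04 0.01 0.01]
```

```bash
python3 -m inch '[[0,0,0,0],[0,0,0,0],[0,0,0,0],[0,0,0,0]]'; python3 tr.py 0.15 1; python3 -c "
from rig import bot
print(bot.hand_in())"
```

```text
clock: 44.45
tcp_pos: [0.4605, -0.0698, 0.1794]
ee_rot: [[0.0, 1.0, 0.0], [1.0, -0.0, 0.0], [0.0, 0.0, -1.0]]
contact_force: [-0.1, 0.3, -5.5]
gripper_width: 0.0178
finger_force: 58.6
44.45 [203, 0, 142, 114, 13509] [0.0954 0.0006] [-0.1  0.3 -5.5] [ 0.07 -0.   -0.04]
the job is handed in; nothing more can be done
None
```

I handed the job in at 44.5 s with the paddle held still about 15 cm up, its hollow end pointing left and the mandarin about 5 mm from the middle by my measurements; the verdict was not shown, I had to set the fruit back once after it rolled to the fin on a first 12 mm lift, and I viewed 12 pictures against the limit of 10.

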